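Put the stapler away in a push-to-latch tray

TASK

Stand the stapler on its base in the open tray of the desk organiser, then press the tray in gently until its push-push latch catches, let go, and make sure that the tray stays in and does not spring back out. Never force the tray against its end stop, and leave the plant pot, the paper punch and the pencil sharpener where they are.

Things in the scene. Friction and masses are not known exactly. Their poses are not given: they have to be found in the camera images.
- tray_slide (a joint): Tray travel in m: 0 = fully out (the start), grows as it is pushed in. A spring pushes out with 3.5 N at 0, 7.5 N at 0.085; damper 15 N per m/s. The hidden push-push latch's depth differs each time: a push must reach somewhere from 0.067 to 0.095 to catch (no click felt). Let go, a caught tray comes back 6 to 10 mm and stays, at 0.060 to 0.089; one not caught springs back to 0; push again.
- tray_face (a point): Where to press: the centre of the flat outer face of the tray's front, 34 mm above the desk (axes as the tray's; press along +x). 1 mm past the catching point a rubber pad makes the force climb at 4 N per mm from about 7 N; 2 mm on is a dead stop. A steady push of 11 to 14 N has always gone far enough; over 22 N breaks the tray. A second full push on a caught tray frees it and it springs out.
- tray: White plastic tray sliding in the organiser, with a plain front and no handle. Origin: outer face of the front, mid-width, at desk height; x points into the organiser (push direction), y left, z up. Front: 170 wide, 8 thick (x 0 to 8 mm), from 6 to 62 mm above the desk. Inside: 144 wide, x from 8 to 167 mm; floor 23 mm above the desk, side walls up to 45 mm.
- tray_space (a point): Where to put the stapler: a point on the tray's floor, 23 mm above the desk, in the middle of the part that is open to above while the tray is out (x from 8 to 100 mm in the tray's frame, 144 mm wide). Axes as the tray's. Farther in, the organiser's roof covers the tray (underside 62 mm, top 68 mm above the desk).
- organiser: Low grey desk organiser, fixed to the desk: a case 170 wide (y), 180 deep (x), 68 high (top of the roof). Origin: middle of the lower front edge of the case, at desk height; x points into the case, away from the side where the tray comes out, z up. Its front is the open end; the tray's front stands 100 mm before it when out and 10 to 40 mm when caught.
- stapler: Small orange plastic stapler, 64 long (its x), 20 wide (y), 32 high, 70 g, standing on its flat base. Origin: centre of the base's underside; z up. Grip it across its width, at 16 to 29 mm above its base.
- pot: Bystander: empty white ceramic succulent pot, 72 across, 62 high. Origin: centre of its underside.
- punch: Bystander: one-hole steel paper punch, 70 long (x), 34 wide, about 52 high. Origin: centre of its underside.
- sharpener: Bystander: grey pencil sharpener block, 30 x 42 x 34 high. Origin: centre of its underside.
Mind the look-alikes: they are no part of the job. Several things look just like the stapler: the one meant starts farthest to the robot's right.

How it is judged:
By the outcome, as a careful person would: the job done as asked, in the order asked, and still so for the second after the job is handed in, with the robot touching nothing.
It also fails if it takes over 64 s, if anything falls off the work surface, if the arm or the gripper's body presses on something with over 40 N, if the wrist force passes 120 N, or if a joint passes its speed limit or range.

ROBOT

A 6-joint arm with a two-finger parallel gripper is mounted at the origin on the work surface. World frame = base frame: x ahead of the robot, y to its left, z up, the work surface at z = 0. Lengths are in mm, angles in rad, forces in N, time in s.
With the tool pointing down it reaches from about 300 to 950 mm from the base axis. Payload 3.1 kg.
Tool frame: the origin (TCP) lies between the finger pads; the fingertips stand 25 mm ahead of it and the grasp point (between the pads) lies 6 mm ahead of it; z points along the fingers, x is the direction in which the jaws open and shut, and the axes are right-handed (so a half turn about z gives the same grasp; the last joint's range is limited). The gripper opens to 85 mm and grips with 20 to 120 N. Pads are 22 mm wide; open, the fingers measure 114 mm over their backs; the gripper's body (76 mm by 85 mm) begins 54 mm behind the grasp point. The pads swing forward as they close: fully open they stand 13 mm farther back than shut.
Start: joints at [-1.313, 0.308, 1.634, -0, 1.2, -0.07], TCP at [201.199, -591.736, 256.272] pointing down, gripper open.
Joint ranges: [-3.06, 3.06], [-0.79, 1.96], [0.05, 2.63], [-1.19, 4.34], [0.05, 2.64], [-2.94, 2.94]. Speed limits (rad/s): [2.79, 2.79, 3.14, 3.14, 3.14, 3.14].

INTERFACE

Orientations are given as a unit quaternion [x, y, z, w].
In Python, from workcell import get_obs, grab_frame, camera_model, hand_in gives the robot as it stands.
- The arm moves only by the tool carry_out, never from a script. Its argument "increments" is text: rows parted by semicolons, each of 7 numbers parted by spaces: the turn, a rotation vector about the world's x, y, z in rad, then the shift along the world's x, y, z in m, then the opening, from 0 (shut) to 1 (fully open). In form: rx ry rz tx ty tz jaw; .... A call has exactly 8 rows; each row shifts and turns the commanded pose from where the row before left it; what a row does not reach is not made up. A row lasts 1/8 s, in which the tool goes at most 62.5 mm and 10.7 degrees, less where a joint would pass 70% of its speed; a pose out of reach is approached as far as the arm can. A call with a gripper value outside its range is refused whole. The fingers move at their own pace and stop on an object; "squeeze" is the grip in N (left out, the last holds). Time passes only in rows, so rows that do not move let the fingers close, or fill a call up. It gives the time, the measured TCP pose, the force and the opening at its end, in the units of the state.
- get_obs(): the state, without advancing time (a new reading comes with each control period).
- grab_frame(name): name is "scene" or "side" or "wrist"; returns the picture (400x640x3 uint8, red, green, blue); there is no depth.
- camera_model(name): a dict with "K" (3x3 intrinsics, pixels), "extrinsics" (4x4, takes a point from camera to world coordinates); the wrist camera has in their place "T_tool_cam" (4x4, takes a point from camera to tool coordinates, whose origin is the TCP and whose axes are the tool frame's). Camera axes: x right, y down, z forward; pixel columns grow to the right and rows downward; lengths in mm; the calibration is good to about 2 mm. The wrist camera is an equidistant fisheye: a pixel r from the principal point sees the ray r / f radians off the axis. A picture is of the moment at which its call begins: read the wrist's pose just before it. camera_model takes no time and is no camera call.
- hand_in(): hands the job in, once; it reports no verdict.
The state is a dict: "time": time; "q": joint angles; "joint_vel": joint speeds; "effort": joint torques, N m; "ee_pos": TCP position; "ee_rot": TCP orientation; "contact_force": force on the tool from outside, world axes, zero at the start; "ft_torque": the same for the moment, N m; "width": finger opening in mm.
Only numpy, scipy, OpenCV 4.12 (cv2) and the standard library are available. Lean on these libraries where they do the work, as an engineer would, in place of code of your own. Each camera call takes 0.05 s, during which the arm holds its last target. There are 200 camera calls.

## Working session

There is one attempt and no reset: what is moved stays moved. The work goes in short steps, Python scripts to look and compute and a tool call to move; the robot and the scene stay as the last step left them, time stands still between calls to the robot, and variables do not carry over. Pictures are saved under pics/ and viewed, about 8 in all and at most 12, crops included, and the job is handed in when it is done.

Besides the shell and the picture viewer there is one more tool, called after "Request:" as a command line: name --argument value ..., lists and objects as JSON in quotes. carry_out: Moves the arm, as the interface text tells. Its arguments: {"type":"object","properties":{"increments":{"type":"string"},"squeeze":{"type":"number"}},"required":["increments"]}

```bash
mkdir -p pics; cat > h.py <<'E'
import numpy as np, cv2
from workcell import *
from scipy.spatial.transform import Rotation as R
def save(n,f,crop=None,s=1):
    im=grab_frame(n)[:,:,::-1]
    cv2.imwrite(f'pics/{f}_raw.png',im)
    if crop: a,b,c,d=crop; im=im[b:d,a:c]
    cv2.imwrite(f'pics/{f}.png',cv2.resize(im,None,fx=s,fy=s,interpolation=cv2.INTER_CUBIC))
def ray(n,u,v,obs=None):
    m=camera_model(n);K=np.array(m['K'])
    x=(u-K[0,2])/K[0,0];y=(v-K[1,2])/K[1,1]
    if n=='wrist':
        T=np.eye(4);T[:3,:3]=R.from_quat(obs['ee_rot']).as_matrix();T[:3,3]=obs['ee_pos']
        E=T@np.array(m['T_tool_cam']);r=np.hypot(x,y);d=np.array([x/r*np.sin(r),y/r*np.sin(r),np.cos(r)]) if r>0 else np.array([0,0,1.])
    else: E=np.array(m['extrinsics']);d=np.array([x,y,1])
    return E[:3,3],E[:3,:3]@d
def pt(n,u,v,z,obs=None):
    o,d=ray(n,u,v,obs);return (o+d*(z-o[2])/d[2]).round(1)
E
python3 - <<'E'
from h import *
o=get_obs();print(o['ee_pos'],o['ee_rot'],o['width'],o['time'])
save('scene','s1',s=1.25);save('side','d1',s=1.25)
for n in('scene','side'):
    e=np.array(camera_model(n)['extrinsics']);print(n,e.round(2).tolist(),np.array(camera_model(n)['K']).tolist())
print(camera_model('wrist'))
E
```

```text
[ 200.98610159 -590.96210659  255.04408098] [ 8.13012957e-01 -5.82244425e-01 -9.05070702e-04 -7.36975674e-04] 85.32116644298345 0.0
scene [[0.84, 0.44, -0.31, 867.5], [0.54, -0.68, 0.51, -522.15], [0.01, -0.59, -0.81, 866.26], [0.0, 0.0, 0.0, 1.0]] [[439.20300350021574, 0.0, 324.14090824194363], [0.0, 439.20300350021574, 206.53634773496432], [0.0, 0.0, 1.0]]
side [[-0.96, -0.21, 0.17, 379.89], [-0.27, 0.69, -0.67, 645.37], [0.02, -0.69, -0.72, 753.31], [0.0, 0.0, 0.0, 1.0]] [[385.24111635317644, 0.0, 317.2847415290711], [0.0, 385.24111635317644, 198.72871216700239], [0.0, 0.0, 1.0]]
{'K': array([[309.70691629,   0.        , 317.10970203],
       [  0.        , 309.70691629, 198.05066688],
       [  0.        ,   0.        ,   1.        ]]), 'T_tool_cam': array([[ 9.99999905e-01,  1.59502971e-04, -4.06585902e-04,
         3.33584512e-01],
       [-4.67561898e-05,  9.64674885e-01,  2.63443284e-01,
        -6.66122109e+01],
       [ 4.34243194e-04, -2.63443240e-01,  9.64674801e-01,
        -1.17154363e+02],
       [ 0.00000000e+00,  0.00000000e+00,  0.00000000e+00,
         1.00000000e+00]])}
```

View pics/s1.png

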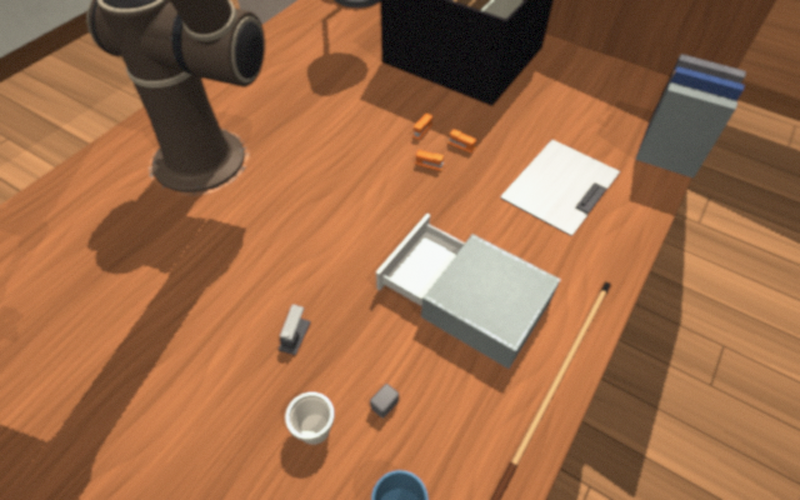

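View pics/d1.png

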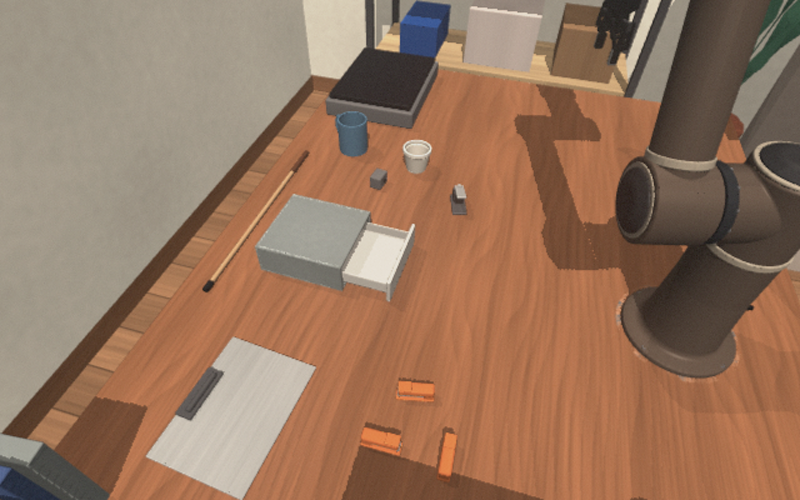

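Scene view: three orange staplers at (423,123), (462,138), (429,158); the tray is open at (425,262), organiser at (490,300), punch (292,330), pot (310,418), sharpener (384,400). Side view: staplers at (415,391), (381,440), (447,455). Next I compute positions from both.

```bash
python3 - <<'E'
from h import *
S=.8
for n,L in dict(scene=dict(A=(423,124,20),B=(462,140,20),C=(429,160,20),front_l=(429,217,62),front_r=(379,274,62),roofA=(474,236,68),roofB=(560,283,68),roofC=(423,302,68),roofD=(513,345,68),punch=(292,330,30),pot=(310,412,62),sh=(384,397,34)),
 side=dict(A=(447,455,20),B=(381,440,20),C=(415,391,20),front_l=(389,292,62),front_r=(413,227,62),roofA=(344,279,68),roofC=(371,211,68),roofB=(259,242,68),roofD=(297,196,68),punch=(458,198,30),pot=(417,147,62),sh=(378,175,34))).items():
  for k,(u,v,z) in L.items(): print(n,k,pt(n,u*S,v*S,z))
for n,(a,b,c,d) in dict(scene=(320,80,390,145),side=(280,295,375,385)).items():
  im=cv2.imread('pics/%s1_raw.png'%('s' if n=='scene' else 'd'))[b:d,a:c]
  cv2.imwrite(f'pics/c_{n}.png',cv2.resize(im,(400,380),interpolation=2))
cv2.imwrite('pics/c.png',np.hstack([cv2.imread('pics/c_scene.png'),cv2.imread('pics/c_side.png')]))
E
```

```text
scene A [368.5 359.9  20. ]
scene B [471.5 361.6  20. ]
scene C [442.1 264.5  20. ]
scene front_l [544.   90.7  62. ]
scene front_r [538.  -72.2  62. ]
scene roofA [640.8  92.   68. ]
scene roofB [817.6  81.   68. ]
scene roofC [636.  -82.9  68. ]
scene roofD [801.1 -73.5  68. ]
scene punch [ 465.  -232.7   30. ]
scene pot [ 592.3 -337.8   62. ]
scene sh [ 666.1 -248.8   34. ]
side A [368.1 358.1  20. ]
side B [469.5 364.2  20. ]
side C [439.6 271.6  20. ]
side front_l [529.9 117.7  62. ]
side front_r [530.8 -60.9  62. ]
side roofA [617.  116.9  68. ]
side roofC [627.  -76.1  68. ]
side roofB [810.2  75.7  68. ]
side roofD [796.1 -75.2  68. ]
side punch [ 462.3 -217.8   30. ]
side pot [ 593.  -341.6   62. ]
side sh [ 663. -240.   34.]
```

View pics/c.png

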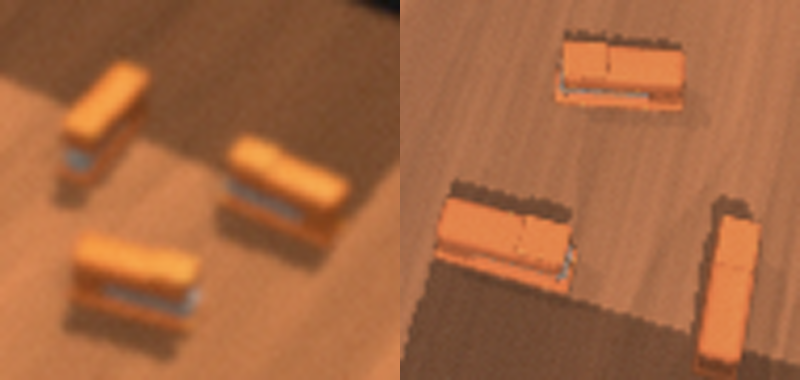

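Candidates: A (368,359) at scene px (423,124), B (471,362) at (462,140), C (441,267) at (429,160). C is farthest to the right (smallest y), so C is the one. The crop shows all three standing, with C alone nearest the tray.

```bash
python3 - <<'E'
from h import *
a=pt('side',280+163/4.21,295+60/4.22,32);b=pt('side',280+284/4.21,295+68/4.22,32)
print(a,b,(a+b)/2,np.degrees(np.arctan2(*(a-b)[1::-1])),np.linalg.norm(a-b))
f=lambda u,v:(320+u/5.71,80+v/5.85)
a=pt('scene',*f(75,248),32);b=pt('scene',*f(198,268),32)
print(a,b,(a+b)/2,np.degrees(np.arctan2(*(b-a)[1::-1])),np.linalg.norm(a-b))
o=get_obs();X=R.from_quat(o['ee_rot']).as_matrix();print(X.round(3),np.degrees(np.arctan2(X[1,0],X[0,0])))
E
```

```text
[466.5 277.7  32. ] [409.5 265.3  32. ] [438.  271.5  32. ] 12.27311979913897 58.33318095218192
[413.6 257.1  32. ] [470.  277.8  32. ] [441.8  267.45  32.  ] 20.15421115684554 60.078698388030986
[[ 0.322 -0.947 -0.001]
 [-0.947 -0.322  0.002]
 [-0.002 -0.    -1.   ]] -71.21613438047558
```

Request:
carry_out --increments "0 0 0 15 0 0 1;0 0 0 0 0 0 1;0 0 0 0 0 0 1;0 0 0 0 0 0 1;0 0 0 0 0 0 1;0 0 0 0 0 0 1;0 0 0 0 0 0 1;0 0 0 0 0 0 2"

```text
out of range
```

That call was malformed (millimetres where the tool takes metres, and a gripper value out of range). It was refused whole, so nothing moved. Here it is with the right units.

Request:
carry_out --increments "0 0 0 0.015 0.054 0 1;0 0 0 0.015 0.054 0 1;0 0 0 0.015 0.054 0 1;0 0 0 0.015 0.054 0 1;0 0 0 0.015 0.054 0 1;0 0 0 0.015 0.054 0 1;0 0 0 0.015 0.054 0 1;0 0 0 0.015 0.054 0 1"

```text
time: 1.1
ee_pos: [321.1, -157.9, 256.1]
ee_rot: [0.813, -0.583, 0.0, -0.0]
contact_force: [1.5, -0.1, 0.2]
width: 85.6
```

Request:
carry_out --increments "0 0 -0.01 0.015 0.054 -0.008 1;0 0 -0.01 0.015 0.054 -0.008 1;0 0 -0.01 0.015 0.054 -0.008 1;0 0 -0.01 0.015 0.054 -0.008 1;0 0 -0.01 0.015 0.054 -0.008 1;0 0 -0.01 0.015 0.054 -0.008 1;0 0 -0.01 0.015 0.054 -0.008 1;0 0 0 0.015 0.05 0 1"

```text
time: 2.1
ee_pos: [440.5, 269.9, 199.0]
ee_rot: [0.792, -0.61, -0.0, 0.001]
contact_force: [1.3, -0.6, 0.2]
width: 85.6
```

```bash
python3 - <<'E'
from h import *
o=get_obs();np.savez('o2',**o);print(o['ee_pos'],o['time'],o['contact_force'],R.from_quat(o['ee_rot']).as_matrix().round(3).tolist())
save('wrist','w1',s=1.25)
E
```

```text
[440.50074128 269.91225494 198.99885101] 2.1 [ 1.28214332 -0.58856135  0.17301763] [[0.256, -0.967, -0.002], [-0.967, -0.256, -0.001], [0.001, 0.002, -1.0]]
```

View pics/w1.png

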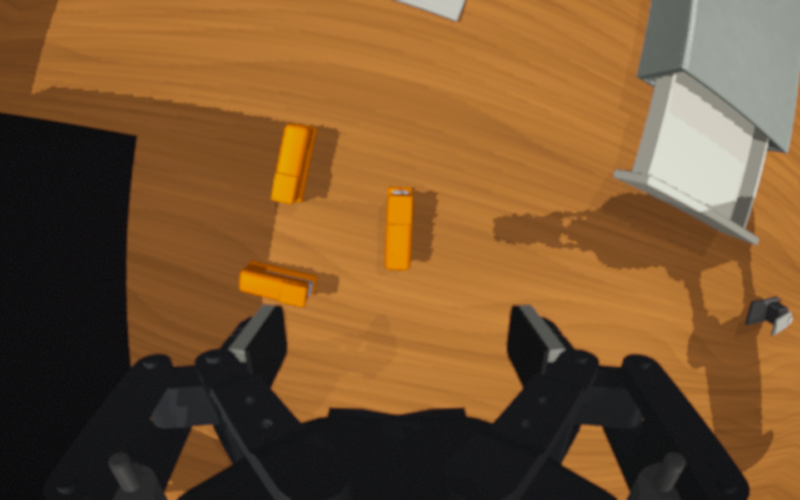

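The wrist view shows C at (399,230), its top running from about (400,195) to (398,269). The tray front's top edge runs from (616,173) to (757,242), and the roof's front corners are near (688,68) and (787,150).

```bash
python3 - <<'E'
from h import *
o=dict(np.load('o2.npz'))
def P(n,u,v,z): 
  p=pt('wrist',u*.8,v*.8,z,o);print(n,p);return p
a=P('far',400,193,31);b=P('near',398,269,31);print((a+b)/2,np.linalg.norm(a-b),np.degrees(np.arctan2(*(a-b)[1::-1])))
P('L',387,230,31);P('R',412,230,31)
l=P('fl',616,172,62);r=P('fr',757,240,62);print((l+r)/2,np.linalg.norm(l-r),np.degrees(np.arctan2(*(l-r)[1::-1])))
P('rl',688,68,68);P('rr',787,150,68)
E
```

```text
far [470.5 274.8  31. ]
near [413. 261.  31.]
[441.75 267.9   31.  ] 59.132816608039235 13.495733280795823
L [440.8 277.   31. ]
R [445.7 258.7  31. ]
fl [534.1 128.2  62. ]
fr [535.  -69.3  62. ]
[534.55  29.45  62.  ] 197.5020506222657 90.26109288418553
rl [637.8  86.6  68. ]
rr [632.5 -74.6  68. ]
```

Request:
carry_out --increments "0 0 -0.02 0.0015 -0.002 -0.03 1;0 0 0 0 0 -0.03 1;0 0 0 0 0 -0.03 1;0 0 0 0 0 -0.03 1;0 0 0 0 0 -0.025 1;0 0 0 0 0 -0.015 1;0 0 0 0 0 -0.01 1;0 0 0 0 0 0 1"

```text
time: 3.15
ee_pos: [442.5, 266.1, 29.9]
ee_rot: [0.786, -0.618, -0.0, 0.0]
contact_force: [-0.1, -0.3, -0.4]
width: 85.3
```

Request:
carry_out --increments "0 0 0 0 0 0 0.1;0 0 0 0 0 0 0.1;0 0 0 0 0 0 0.1;0 0 0 0 0 0 0.1;0 0 0 0 0 0 0.1;0 0 0 0 0 0 0.1;0 0 0 0 0 0 0.1;0 0 0 0 0 0 0.1" --squeeze 30

```text
time: 4.15
ee_pos: [443.1, 266.5, 30.8]
ee_rot: [0.786, -0.618, 0.0, -0.0]
contact_force: [-0.7, 0.0, 5.5]
width: 19.7
```

Request:
carry_out --increments "0 0 0 0 0 0.01 0.1;0 0 0 0 0 0.02 0.1;0 0 0 0 0 0.04 0.1;0 0 0 0 0 0.04 0.1;0 0 0 0 0 0.04 0.1;0 0 -0.06 0.02 -0.03 0.02 0.1;0 0 -0.06 0.02 -0.04 0 0.1;0 0 -0.06 0.02 -0.05 0 0.1"

```text
time: 5.15
ee_pos: [503.1, 145.6, 200.9]
ee_rot: [0.727, -0.686, 0.0, -0.0]
contact_force: [0.5, 0.5, -0.4]
width: 19.7
```

Request:
carry_out --increments "0 0 -0.06 0.02 -0.05 0 0.1;0 0 0 0.02 -0.05 0 0.1;0 0 0 0.01 -0.02 0 0.1;0 0 0 0 0 0 0.1;0 0 0 0 0 0 0.1;0 0 0 0 0 0 0.1;0 0 0 0 0 0 0.1;0 0 0 0 0 0 0.1"

```text
time: 6.15
ee_pos: [552.5, 26.9, 200.3]
ee_rot: [-0.707, 0.708, 0.0, 0.0]
contact_force: [-1.1, -0.1, -1.4]
width: 19.3
```

```bash
python3 - <<'E'
from h import *
o=get_obs();np.savez('o3',**o);print(o['ee_pos'],o['width'],o['contact_force'],R.from_quat(o['ee_rot']).as_matrix().round(3).tolist())
save('wrist','w2',s=1.25)
E
```

```text
[552.54725414  26.93906077 200.32489649] 19.282575527199622 [-1.07195566 -0.06561968 -1.43180546] [[-0.001, -1.0, 0.0], [-1.0, 0.001, 0.0], [-0.0, -0.0, -1.0]]
```

View pics/w2.png

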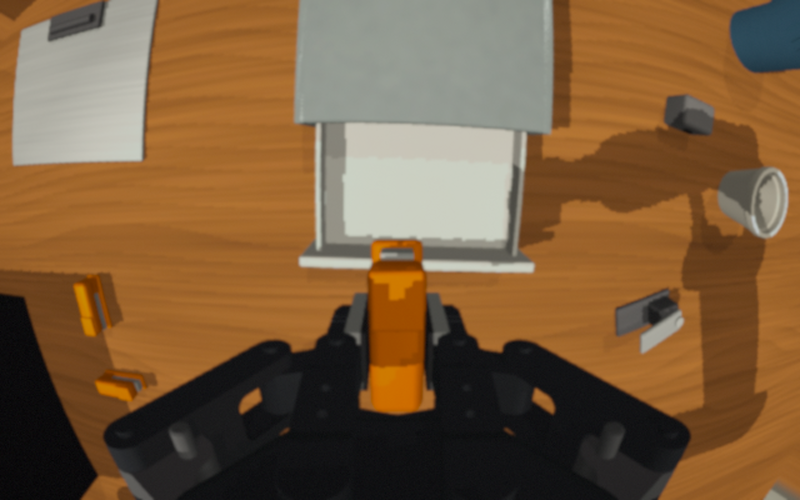

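The stapler is held upright. The tray front's top edge runs (301,262) to (533,268), the roof edge (296,121) to (550,131), and the side-wall tops are at x=319 (left) and x=521 (right).

```bash
python3 - <<'E'
from h import *
o=dict(np.load('o3.npz'))
def P(n,u,v,z): 
  p=pt('wrist',u*.8,v*.8,z,o);print(n,p);return p
def S(n,a,b,z):
  l=P(n+'l',*a,z);r=P(n+'r',*b,z);print((l+r)/2,np.linalg.norm(l-r),np.degrees(np.arctan2(*(l-r)[1::-1]))-90)
S('frontout',(301,265),(533,271),62);S('frontin',(301,258),(533,263),62)
S('roof',(296,121),(550,131),68)
S('walltop',(319,180),(522,180),45)
S('floorfront',(327,247),(511,251),23)
P('stap',398,243,177);
im=cv2.imread('pics/w2_raw.png')[185:230,230:440];cv2.imwrite('pics/w2c.png',cv2.resize(im,None,fx=3.8,fy=3.8,interpolation=2))
E
```

```text
frontoutl [536.7  94.3  62. ]
frontoutr [531.7 -72.6  62. ]
[534.2   10.85  62.  ] 166.97487835000805 -1.7159571009888452
frontinl [541.9  93.9  62. ]
frontinr [537.8 -71.9  62. ]
[539.85  11.    62.  ] 165.85068585929938 -1.416555068058159
roofl [636.2  91.7  68. ]
roofr [631.9 -76.1  68. ]
[634.05   7.8   68.  ] 167.8550863095903 -1.4679257692914263
walltopl [594.8  81.8  45. ]
walltopr [595.7 -64.7  45. ]
[595.25   8.55  45.  ] 146.50276447903636 0.35198329598561884
floorfrontl [539.3  82.1  23. ]
floorfrontr [535.8 -66.5  23. ]
[537.55   7.8   23.  ] 148.64121232013684 -1.3492473635860591
stap [582.7  26.  177. ]
```

View pics/w2c.png

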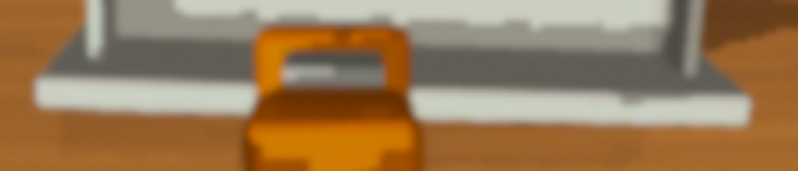

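Tray pose: face at x≈534, y≈10, yaw ≈ −1.5°. The roof front is 100 mm behind the face, as it should be. Stapler target is (588, 8.5).

Request:
carry_out --increments "0 0 -0.026 0.018 -0.009 0 0.1;0 0 0 0.0175 -0.0095 0 0.1;0 0 0 0 0 -0.02 0.1;0 0 0 0 0 -0.03 0.1;0 0 0 0 0 -0.03 0.1;0 0 0 0 0 -0.03 0.1;0 0 0 0 0 -0.02 0.1;0 0 0 0 0 0 0.1"

```text
time: 7.2
ee_pos: [586.7, 7.9, 68.5]
ee_rot: [-0.697, 0.717, 0.001, -0.001]
contact_force: [0.4, -0.1, -0.4]
width: 19.5
```

Request:
carry_out --increments "0 0 0 0 0 -0.005 0.1;0 0 0 0 0 -0.005 0.1;0 0 0 0 0 -0.002 0.1;0 0 0 0 0 -0.001 0.1;0 0 0 0 0 -0.001 0.1;0 0 0 0 0 0 0.1;0 0 0 0 0 0 0.1;0 0 0 0 0 0 0.1"

```text
time: 8.2
ee_pos: [588.3, 7.7, 56.3]
ee_rot: [-0.697, 0.717, -0.0, 0.0]
contact_force: [-0.7, -0.9, -0.6]
width: 19.4
```

Request:
carry_out --increments "0 0 0 0 0 -0.001 0.1;0 0 0 0 0 0 0.1;0 0 0 0 0 -0.001 0.1;0 0 0 0 0 0 0.1;0 0 0 0 0 0 0.1;0 0 0 0 0 0 0.1;0 0 0 0 0 0 0.1;0 0 0 0 0 0 0.1"

```text
time: 9.2
ee_pos: [588.2, 7.8, 54.3]
ee_rot: [-0.697, 0.717, 0.0, 0.0]
contact_force: [-0.1, -0.1, -0.8]
width: 19.3
```

Request:
carry_out --increments "0 0 0 0 0 -0.001 0.1;0 0 0 0 0 0 0.1;0 0 0 0 0 -0.0005 0.1;0 0 0 0 0 0 0.1;0 0 0 0 0 0 0.1;0 0 0 0 0 0 0.1;0 0 0 0 0 0 0.1;0 0 0 0 0 0 0.1"

```text
time: 10.2
ee_pos: [588.4, 7.8, 53.7]
ee_rot: [-0.697, 0.717, -0.0, 0.0]
contact_force: [-3.5, -0.2, 6.8]
width: 19.1
```

Contact: 6.8 N upward. Release and rise.

Request:
carry_out --increments "0 0 0 0 0 0 0.35;0 0 0 0 0 0 0.45;0 0 0 0 0 0 0.55;0 0 0 0 0 0 0.6;0 0 0 0 0 0 0.6;0 0 0 0 0 0.005 0.6;0 0 0 0 0 0.015 0.6;0 0 0 0 0 0.02 0.6"

```text
time: 11.2
ee_pos: [588.1, 7.8, 93.9]
ee_rot: [-0.697, 0.717, 0.0, -0.0]
contact_force: [-0.0, -0.4, 0.4]
width: 51.1
```

Request:
carry_out --increments "0 0 0 -0.01 0 0.04 0.4;0 0 0 -0.02 0 0.04 0.2;0 0 0 -0.04 0 0.03 0;0 0 0 -0.04 0.001 0 0;0 0 0 -0.03 0.001 0 0;0 0 0 0 0 0 0;0 0 0 0 0 0 0;0 0 0 0 0 0 0"

```text
time: 12.2
ee_pos: [449.7, 9.6, 203.5]
ee_rot: [-0.697, 0.717, -0.001, 0.001]
contact_force: [0.5, 0.1, 0.2]
width: 0.1
```

```bash
python3 - <<'E'
from h import *
o=get_obs();np.savez('o4',**o);print(o['ee_pos'],o['width'],o['contact_force'],R.from_quat(o['ee_rot']).as_matrix().round(3).tolist(),o['q'],o['time'])
save('wrist','w3',s=1.25)
E
```

```text
[449.67511518   9.63574784 203.52118362] 0.06488427746568284 [0.51010358 0.07702812 0.2019811 ] [[-0.028, -1.0, 0.002], [-1.0, 0.028, -0.0], [0.0, -0.002, -1.0]] [-7.54575203e-02  2.71855090e-02  2.07949579e+00  2.99043406e-05
  1.03297120e+00  1.52359314e+00] 12.2
```

View pics/w3.png

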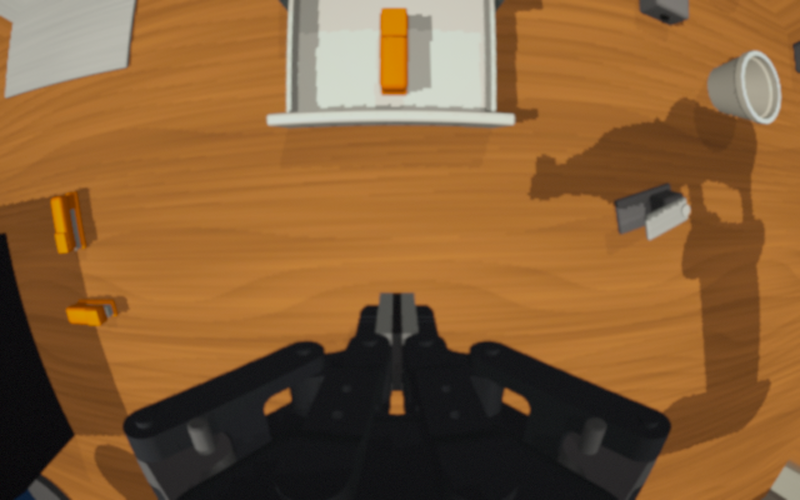

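The stapler stands upright in the tray, its top from (393,10) to (394,92) and clear of the front. The tray front is at (267–515,119), and the bystanders haven't moved. Next: closed fingers, tilt the tool slightly so the tips lead, and lower in front of the face centre.

Request:
carry_out --increments "0 -0.12 0 0.01 0 -0.02 0;0 -0.12 0 0.01 0 -0.02 0;0 -0.11 0 0.01 0 -0.03 0;0 0 0 0.01 0 -0.03 0;0 0 0 0 0 -0.03 0;0 0 0 0 0 -0.0195 0;0 0 0 0 0 0 0;0 0 0 0 0 0 0"

```text
time: 13.25
ee_pos: [489.2, 9.7, 53.8]
ee_rot: [-0.686, 0.706, -0.122, 0.125]
contact_force: [0.8, -0.2, -0.6]
width: 0.3
```

```bash
python3 - <<'E'
from h import *
o4=dict(np.load('o4.npz'))
for p in((267,123),(515,123),(391,123)):print(pt('wrist',p[0]*.8,p[1]*.8,62,o4))
o=get_obs();np.savez('o5',**o);M=R.from_quat(o['ee_rot']).as_matrix();print(o['ee_pos'],o['contact_force'],M.round(3).tolist(),o['q'])
print('corner',(o['ee_pos']+25*M[:,2]-11*M[:,1]).round(1))
save('wrist','w4',s=1.25)
E
```

```text
[536.5  95.4  62. ]
[531.1 -73.4  62. ]
[530.9  10.7  62. ]
[489.18159671   9.67676516  53.76340345] [ 0.773381   -0.19062749 -0.61966892] [[-0.026, -0.939, 0.344], [-1.0, 0.028, -0.0], [-0.01, -0.344, -0.939]] [-0.0871548   0.24472926  2.29125763  0.11740695  0.25753336  1.40348633]
corner [508.1   9.4  34.1]
```

View pics/w4.png

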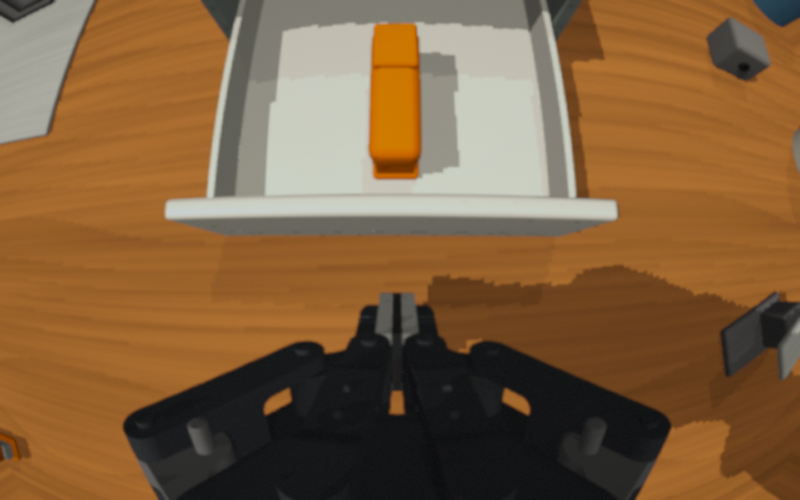

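The fingertips are centred on the tray front (391 vs 397 px), about 26 mm from it. Approach, then push.

Request:
carry_out --increments "0 0 0 0.005 0 0 0;0 0 0 0.006 0 0 0;0 0 0 0.006 -0.0005 0 0;0 0 0 0.003 0 0 0;0 0 0 0.002 0 0 0;0 0 0 0.002 0 0 0;0 0 0 0.002 0 0 0;0 0 0 0.002 0 0 0"

```text
time: 14.3
ee_pos: [515.1, 9.4, 52.7]
ee_rot: [-0.687, 0.706, -0.12, 0.124]
contact_force: [-3.8, -0.3, 3.0]
width: -0.3
```

Request:
carry_out --increments "0 0 0 0.003 0 0 0;0 0 0 0.003 0 0 0;0 0 0 0.004 0 0 0;0 0 0 0.004 -0.0005 0 0;0 0 0 0.004 0 0 0;0 0 0 0.003 0 0 0;0 0 0 0.002 0 0 0;0 0 0 0 0 0 0"

```text
time: 15.3
ee_pos: [538.7, 8.8, 52.8]
ee_rot: [-0.687, 0.706, -0.121, 0.124]
contact_force: [-3.9, -1.4, -2.6]
width: -0.3
```

Request:
carry_out --increments "0 0 0 0.004 0 0 0;0 0 0 0.005 0 0 0;0 0 0 0.006 -0.0005 0 0;0 0 0 0.006 0 0 0;0 0 0 0.006 0 0 0;0 0 0 0.005 -0.0005 0 0;0 0 0 0.003 0 0 0;0 0 0 0 0 0 0"

```text
time: 16.3
ee_pos: [573.2, 7.7, 52.7]
ee_rot: [-0.687, 0.706, -0.121, 0.124]
contact_force: [-6.7, -0.5, -0.1]
width: 0.1
```

Request:
carry_out --increments "0 0 0 0.001 0 0 0;0 0 0 0.001 0 0 0;0 0 0 0.001 0 0 0;0 0 0 0.001 0 0 0;0 0 0 0.001 0 0 0;0 0 0 0.001 0 0 0;0 0 0 0 0 0 0;0 0 0 0 0 0 0"

```text
time: 17.3
ee_pos: [579.0, 7.6, 52.7]
ee_rot: [-0.687, 0.706, -0.12, 0.124]
contact_force: [-6.7, -2.0, -0.2]
width: -0.0
```

Request:
carry_out --increments "0 0 0 0.0005 0 0 0;0 0 0 0.0005 0 0 0;0 0 0 0.0005 0 0 0;0 0 0 0.0005 0 0 0;0 0 0 0 0 0 0;0 0 0 0 0 0 0;0 0 0 0 0 0 0;0 0 0 0 0 0 0"

```text
time: 18.3
ee_pos: [581.0, 7.6, 52.7]
ee_rot: [-0.687, 0.706, -0.12, 0.124]
contact_force: [-6.0, -1.8, -0.2]
width: 0.1
```

```bash
python3 -c "
from workcell import *
o=get_obs();print(o['ee_pos'].round(1),o['contact_force'].round(1),o['time'])"
```

```text
[581.    7.6  52.7] [-6.  -1.8 -0.2] 18.3
```

Request:
carry_out --increments "0 0 0 0.0005 0 0 0;0 0 0 0.0005 0 0 0;0 0 0 0.0005 0 0 0;0 0 0 0.0005 0 0 0;0 0 0 0 0 0 0;0 0 0 0 0 0 0;0 0 0 0 0 0 0;0 0 0 0 0 0 0"

```text
time: 19.3
ee_pos: [583.0, 7.5, 52.7]
ee_rot: [-0.687, 0.706, -0.121, 0.124]
contact_force: [-7.0, -1.8, -0.7]
width: -0.5
```

Request:
carry_out --increments "0 0 0 0.0005 0 0 0;0 0 0 0.0005 0 0 0;0 0 0 0.0005 0 0 0;0 0 0 0.0005 0 0 0;0 0 0 0 0 0 0;0 0 0 0 0 0 0;0 0 0 0 0 0 0;0 0 0 0 0 0 0"

```text
time: 20.3
ee_pos: [585.0, 7.5, 52.7]
ee_rot: [-0.687, 0.706, -0.121, 0.124]
contact_force: [-7.1, -3.4, -0.3]
width: 0.4
```

Request:
carry_out --increments "0 0 0 0.0005 -0.0002 0 0;0 0 0 0.0005 -0.0002 0 0;0 0 0 0.0005 0 0 0;0 0 0 0.0005 0 0 0;0 0 0 0 0 0 0;0 0 0 0 0 0 0;0 0 0 0 0 0 0;0 0 0 0 0 0 0"

```text
time: 21.3
ee_pos: [586.7, 7.3, 52.6]
ee_rot: [-0.687, 0.706, -0.12, 0.124]
contact_force: [-7.5, -2.6, 1.0]
width: -0.4
```

Request:
carry_out --increments "0 0 0 0.0005 -0.0002 0 0;0 0 0 0.0005 0 0 0;0 0 0 0.0005 0 0 0;0 0 0 0 0 0 0;0 0 0 0 0 0 0;0 0 0 0 0 0 0;0 0 0 0 0 0 0;0 0 0 0 0 0 0"

```text
time: 22.3
ee_pos: [588.1, 7.3, 52.7]
ee_rot: [-0.687, 0.706, -0.12, 0.124]
contact_force: [-8.4, -1.1, 1.2]
width: 0.1
```

Request:
carry_out --increments "0 0 0 0.0005 0 0 0;0 0 0 0.0005 0 0 0;0 0 0 0 0 0 0;0 0 0 0 0 0 0;0 0 0 0 0 0 0;0 0 0 0 0 0 0;0 0 0 0 0 0 0;0 0 0 0 0 0 0"

```text
time: 23.3
ee_pos: [589.1, 7.2, 52.6]
ee_rot: [-0.687, 0.706, -0.12, 0.124]
contact_force: [-8.0, -1.4, 1.7]
width: 0.0
```

Still on the spring, so continue in steps of 1.5 to 2 mm.

Request:
carry_out --increments "0 0 0 0.0005 0 0 0;0 0 0 0.0005 0 0 0;0 0 0 0.0005 0 0 0;0 0 0 0 0 0 0;0 0 0 0 0 0 0;0 0 0 0 0 0 0;0 0 0 0 0 0 0;0 0 0 0 0 0 0"

```text
time: 24.3
ee_pos: [590.2, 7.2, 52.6]
ee_rot: [-0.687, 0.706, -0.12, 0.123]
contact_force: [-9.7, -2.3, 3.0]
width: 0.2
```

Request:
carry_out --increments "0 0 0 0.0005 0 0 0;0 0 0 0.0003 0 0 0;0 0 0 0 0 0 0;0 0 0 0 0 0 0;0 0 0 0 0 0 0;0 0 0 0 0 0 0;0 0 0 0 0 0 0;0 0 0 0 0 0 0"

```text
time: 25.3
ee_pos: [590.6, 7.2, 52.6]
ee_rot: [-0.687, 0.706, -0.119, 0.123]
contact_force: [-11.4, -1.6, 4.6]
width: -0.1
```

Request:
carry_out --increments "0 0 0 0.0005 0 0 0;0 0 0 0 0 0 0;0 0 0 0 0 0 0;0 0 0 0 0 0 0;0 0 0 0 0 0 0;0 0 0 0 0 0 0;0 0 0 0 0 0 0;0 0 0 0 0 0 0"

```text
time: 26.3
ee_pos: [590.9, 7.2, 52.5]
ee_rot: [-0.687, 0.706, -0.119, 0.123]
contact_force: [-12.5, -1.8, 5.6]
width: -0.1
```

The push has reached 12.5 N on the pad. Let go slowly: 14 mm back, so a caught tray parts from the fingers after 6–10 mm.

Request:
carry_out --increments "0 0 0 -0.001 0 0 0;0 0 0 -0.002 0 0 0;0 0 0 -0.002 0 0 0;0 0 0 -0.002 0 0 0;0 0 0 -0.002 0 0 0;0 0 0 -0.003 0 0 0;0 0 0 -0.003 0 0 0;0 0 0 0 0 0 0"

```text
time: 27.3
ee_pos: [580.3, 7.0, 54.6]
ee_rot: [-0.686, 0.706, -0.123, 0.126]
contact_force: [0.8, -0.2, -0.2]
width: 0.1
```

Force is zero, so the tray stayed behind. Retreat, rise and look.

Request:
carry_out --increments "0 0 0 -0.01 0 0 0;0 0 0 -0.02 0 0 0;0 0 0 -0.03 0 0 0;0 0 0 -0.03 0 0.02 0;0 0.11 0 -0.02 0 0.04 0;0 0.12 0 0 0 0.04 0;0 0.12 0 0 0 0.04 0;0 0 0 0 0 0 0"

```text
time: 28.3
ee_pos: [473.3, 6.8, 197.7]
ee_rot: [-0.697, 0.717, -0.004, 0.004]
contact_force: [-0.3, 0.6, 0.0]
width: -0.2
```

```bash
python3 - <<'E'
from h import *
o=get_obs();print(o['ee_pos'],o['contact_force'],o['time'])
save('side','d2');save('scene','s2');save('wrist','w5')
a=cv2.imread('pics/d2.png')[90:270,160:400];b=cv2.imread('pics/w5.png')[0:240,160:480];c=cv2.imread('pics/s2.png')[150:370,200:480]
f=lambda i:cv2.resize(i,(400,300),interpolation=2)
cv2.imwrite('pics/fin.png',np.vstack([np.hstack([f(a),f(b)]),np.hstack([f(c),f(cv2.imread('pics/d2.png'))])]))
E
```

```text
[473.29703604   6.84507738 197.72193292] [-0.34437209  0.60255176  0.0163138 ] 28.3
```

View pics/fin.png

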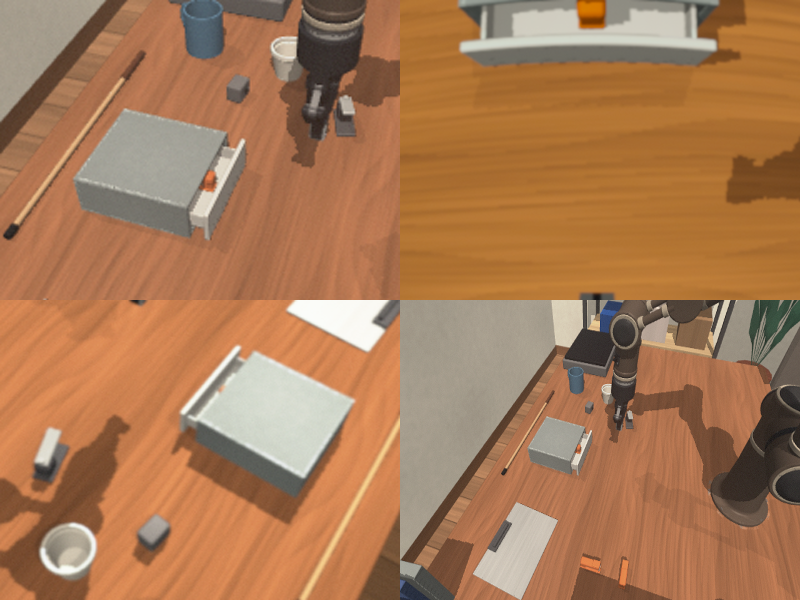

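The tray is in with the stapler end still standing inside, its front about 30 mm proud, and the bystanders haven't moved. One second of waiting, then compare the pictures before handing in.

Request:
carry_out --increments "0 0 0 0 0 0 0;0 0 0 0 0 0 0;0 0 0 0 0 0 0;0 0 0 0 0 0 0;0 0 0 0 0 0 0;0 0 0 0 0 0 0;0 0 0 0 0 0 0;0 0 0 0 0 0 0"

```text
time: 29.45
ee_pos: [468.5, 7.2, 193.3]
ee_rot: [-0.697, 0.717, 0.0, -0.0]
contact_force: [0.1, 0.3, 0.4]
width: -0.2
```

```bash
python3 - <<'E'
from h import *
o=get_obs()
print(pt('wrist',160+588/1.25-320,(50)/1.25*.8/.8,62,o), o['time'])
for n,f in(('side','d2'),('scene','s2')):
  a=grab_frame(n)[:,:,::-1].astype(int);b=cv2.imread(f'pics/{f}.png').astype(int)
  d=np.abs(a-b).max(2)>40; y,x=np.nonzero(d); print(n,d.sum(),(x.min(),x.max(),y.min(),y.max()) if d.any() else '')
# bystanders, start vs now
for n,f,(x0,x1,y0,y1) in(('scene','s1',(218,330,240,360)),('side','d1',(290,380,110,175))):
  a=grab_frame(n)[:,:,::-1].astype(int);b=cv2.imread(f'pics/{f}_raw.png').astype(int)
  print(n,(np.abs(a-b).max(2)>60)[y0:y1,x0:x1].mean())
print(hand_in())
E
```

```text
[597.1   8.6  62. ] 29.45
side 1875 (np.int64(330), np.int64(628), np.int64(0), np.int64(191))
scene 22 (np.int64(158), np.int64(302), np.int64(0), np.int64(347))
scene 0.1871279761904762
side 0.2815384615384615
the job is handed in; nothing more can be done
None
```

The job is done and handed in at about 29.5 s on the robot clock, under the 64 s limit. The stapler stands in the tray, and the tray is latched in.

- **Stapler:** I took the orange stapler farthest to the robot's right, at about (442, 268). I set it upright lengthwise in the middle of the open tray and released it at 6.8 N of contact. A wrist picture then showed it standing clear of the tray front. After the push, only its front end is visible under the roof, and it is still upright.
- **Tray push:** I pressed the face centre with the closed fingertips in small steps to about 76 mm of travel. The highest reading was 12.5 N, taken at the end of each step, so the tray was never forced to its stop.
- **Tray stays in:** Backing off 14 mm brought the force to zero. A rough picture measurement puts the tray front about 63 mm in from its start, inside the 60 to 89 mm range for a caught tray. It did not move during the 1 s wait: the scene camera showed almost no change, and the side camera's changes lie in the region where the arm was still settling.

**Check that told me nothing:** the pixel comparison for the pot, punch and sharpener gave 19% and 28% changed pixels, because the arm and its shadow crossed those regions. I relied on the last pictures instead, which show all three in place. No contact was felt near any of them.

My first move call used the wrong units and was refused whole, so nothing moved.

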